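# Start the carving bench's dust extractor

### The arm

A 6-joint arm with a two-finger parallel gripper is mounted at the origin on the work surface. World frame = base frame: x ahead of the robot, y to its left, z up, the work surface at z = 0. Lengths are in mm, angles in degrees, forces in N, time in s.
With the tool pointing down it reaches from about 225 to 725 mm from the base axis. Payload 3.1 kg.
Tool frame: the origin (TCP) lies between the finger pads; the fingertips stand 11 mm ahead of it and the grasp point (between the pads) lies 8 mm behind it; z points along the fingers, y is the line along which they close (so a half turn about z gives the same grasp; the last joint's range is limited). The gripper opens to 85 mm and grips with 20 to 120 N. Pads are 22 mm wide; open, the fingers measure 114 mm over their backs; the gripper's body (76 mm by 85 mm) begins 54 mm behind the grasp point. The pads swing forward as they close: fully open they stand 13 mm farther back than shut.
Start: joints at [68.996, 2.75, 5.684, 92.934, 0, 82.678], TCP at [124.19, 510.092, 202.512] pointing down, gripper open.
Joint ranges: [-166.93, 166.93], [-56.73, 111.36], [-69.38, 81.34], [-121.58, 131.49], [-85.45, 84.26], [-180, 180]. Speed limits (degrees/s): [159.86, 159.86, 180, 180, 180, 180].

### API

Orientations are given as a 3x3 rotation matrix whose columns are the frame's x, y, z axes.
In Python, from plant import readout, capture, job gives the robot as it stands. The module is installed in compiled form; this text tells all that it offers.
- The arm moves only by the tool send_rows, never from a script. Its argument "series" is a list of rows, each a list of 3 entries, a list of its own where there are three numbers: the closure, from -1 (fully open) to 1 (shut), so that 0 is half open, then the shift along the tool's x, y, z scaled (see below), then the turn about the tool's z scaled (see below). In form: [[jaw, [x, y, z], turn], ...]. A call has 1 to 20 rows; each row shifts and turns the commanded pose from where the row before left it, along the tool's axes as they then stand; what a row does not reach is not made up. The controller multiplies each number of a shift by 40 mm and each number of a turn by 8 degrees. A row lasts 1/10 s, in which the tool goes at most 50 mm and 8.59 degrees, less where a joint would pass 70% of its speed; a pose out of reach is approached as far as the arm can. A call with a number of a shift or a turn outside -1 to 1 is refused whole. A call with a gripper value outside its range is refused whole. The fingers move at their own pace and stop on an object; "newtons" is the grip in N (left out, the last holds). Time passes only in rows, so rows that do not move let the fingers close. It gives the time, the measured TCP pose, the force, the opening and the grip force at its end, in the units of the state.
- readout.sense(): the state, without advancing time (a new reading comes with each control period).
- capture(name): name is "scene" or "top"; returns a dict with "frame" (480x640x3 uint8, red, green, blue), "range_z" (480x640 float32, mm along the optical axis (not along the pixel's ray), 0 where there is no reading), "fovy" (degrees; the focal length in pixels is half the picture's height over the tangent of half this angle, whatever the lens; pixels are square), "cx", "cy" (the principal point, pixels), "R" (3x3) and "t" (3): a world point X has camera coordinates R X + t. Camera axes: x right, y down, z forward; pixel columns grow to the right and rows downward; lengths in mm; the calibration is good to about 2 mm. A picture is of the moment at which its call begins.
- job.finish_job(): hands the job in; it is judged then, once.
The state is a dict: "time_s": time; "joint_pos": joint angles; "dq": joint speeds; "effort": joint torques, N m; "eef_pos": TCP position; "tcp_rot": TCP orientation; "wrist_force": force on the tool from outside, world axes, zero at the start; "torque": the same for the moment, N m; "grip_width": opening from 0.0 (shut) to 1.0 (fully open); "finger_force": force on a finger pad.
Only numpy, scipy, OpenCV 4.12 (cv2) and the standard library are available. Lean on these libraries where they do the work, as an engineer would, in place of code of your own. Each camera call takes 0.05 s, during which the arm holds its last target. There are 200 camera calls.

### The job

Start the bench dust extractor before sanding, using only your fingertips: push the black mains rocker fully over at its end with the white bar, then push the blue air-gate rocker fully over at its end with the white bar, then press the green start button all the way in and let it come back out. Keep to that order, do not press the red stop button, and do not lift or shift the wax tin, the sanding block or the brush.

Things in the scene. Friction and masses are not known exactly. Their poses are not given: they have to be found in the camera images.
- board: Plywood control board, 280 x 320 x 18 mm (x, y, z), screwed flat to the bench. Origin: centre of its underside, on the bench. Four grey boxes (each 78 x 66 mm, 26 mm high, tops 44 mm above the bench) are fixed on it about 120 to 140 mm apart; which box sits in which place differs from run to run.
- mains_box: Fixed grey box carrying the black mains rocker. Origin: centre of its underside, 18 mm above the bench. Its level x axis points to the white-bar end of the rocker, the end to push down. The rocker is a shallow V: two faces, each 32 mm long, 38 mm wide, meeting in a hinge line over the middle of the box, 51 mm above the bench.
- mains_end (a point): Push point of the black mains rocker: on the top face of its white-bar end, midline, 22 mm from the hinge; moves with the rocker. Off, that face slopes up outward at 0.44 rad (outer edge 65 mm above the bench, this point 60 mm); fully over, it lies level at 51 mm above the bench, 7 mm proud of the box, against a hard stop.
- mains (a joint): Angle of the black mains rocker in rad: 0 off, 0.44 fully over (on, hard stop). Friction-held, no spring: needs about 3 N straight down at its push point and stays where it is left; starts between 0 and 0.05. Count it as on from 0.36.
- gate_box: Fixed grey box carrying the blue air-gate rocker; the same as mains_box: origin at the centre of its underside, x axis (level) to the white-bar end of the rocker, the end to be pushed down.
- gate_end (a point): Push point of the blue air-gate rocker, placed as on the black one (22 mm from the hinge on the white-bar face; the same sizes and heights).
- gate (a joint): Angle of the blue air-gate rocker in rad: 0 off, 0.44 fully over; friction-held as the black one. Count it as on from 0.36.
- start_top (a point): Centre of the top of the green start button, a round cap 36 mm across on its grey box; 56 mm above the bench at rest, 12 mm proud of the box; it moves with the cap.
- start (a joint): Travel of the green button in m: 0 out, 0.007 fully in (hard stop); springs back. About 1.5 N starts it moving and 5 N holds it fully in. Count it as pressed from 0.0055, held there for a tenth of a second.
- stop_top (a point): Centre of the top of the red stop button, the same as the green one in size and height. Not to be pressed.
- stop (a joint): Travel of the red button in m: 0 out. Must stay out.
- wax_tin: Loose small round wax tin, brass with a yellow lid, 38 mm across and 30 mm high, standing on the board near its middle, among the boxes. Origin: centre of its underside. To be left alone.
- sanding_block: Loose cork sanding block with a reddish abrasive sole, 112 x 62 x 34 mm, lying on the bench beside the board. Origin: centre of its underside. To be left alone.
- brush: Loose wooden bench brush, 260 mm long (its x axis), up to 34 mm wide and 33 mm high, lying on the bench beside the board. Origin: underside, about the middle of its length. To be left alone.

How it is judged:
By the outcome, as a careful person would: the job done as asked, in the order asked, and still so for the second after the job is handed in, with the robot touching nothing.
It also fails if it takes over 38 s, if anything falls off the work surface, if the arm or the gripper's body presses on something with over 40 N, if the wrist force passes 120 N, or if a joint passes its speed limit or range.

## Working session

There is one attempt and no reset: what is moved stays moved. The work goes in short steps, Python scripts to look and compute and a tool call to move; the robot and the scene stay as the last step left them, time stands still between calls to the robot, and variables do not carry over. Pictures are saved under pics/ and viewed, at most 10 in all, crops included, and the job is handed in when it is done.

Besides the shell and the picture viewer there is one more tool, called after "Emit:" as name(argument=value, ...) on one line, values as JSON. send_rows: Moves the arm, as the interface text tells. Its arguments: {"type":"object","properties":{"series":{"type":"array","items":{"type":"array"}},"newtons":{"type":"number"}},"required":["series"]}

```bash
mkdir -p pics; cat > h.py <<'E'
import numpy as np, cv2
from plant import readout, capture, job
def world(c):
    f=240/np.tan(np.radians(c["fovy"])/2)
    v,u=np.mgrid[:480,:640]; z=c["range_z"].astype(float)
    P=np.stack([(u-c["cx"])/f*z,(v-c["cy"])/f*z,z],-1)
    return (P-np.array(c["t"]))@np.array(c["R"])
E
python3 - <<'E'
from h import *
for n in("top","scene"):
    c=capture(n); cv2.imwrite(f"pics/{n}0.png",c["frame"][...,::-1]); np.savez(f"{n}0.npz",**c)
    print(n,c["fovy"],c["R"],c["t"])
s=readout.sense();print(s)
E
```

```text
top 52.85170011317991 [[-1.71305196e-02 -9.99849229e-01 -2.83965876e-03]
 [-9.93114019e-01  1.73441793e-02 -1.15860801e-01]
 [ 1.15892584e-01  8.35349209e-04 -9.93261401e-01]] [ 29.90206426 589.10162476 883.12500561]
scene 50.91242612363687 [[-0.57352381  0.81918439 -0.00271495]
 [ 0.49862841  0.3464642  -0.7945642 ]
 [-0.64995396 -0.45705524 -0.60717408]] [ 293.55379893 -236.26360769 1356.70728243]
{'time_s': 0.1, 'joint_pos': array([ 6.89968477e+01,  2.78802447e+00,  5.60151415e+00,  9.29345169e+01,
       -4.78050121e-04,  8.26780309e+01]), 'dq': array([-0.02400349, -0.14764924,  0.15756308,  0.04200013,  0.00724804,
       -0.19431936]), 'effort': array([ 2.24347488e-03, -3.39850724e+01,  3.20936322e+01,  1.58413587e-02,
       -1.19610031e-04, -4.00153766e-06]), 'eef_pos': array([123.96217704, 509.52429313, 201.44805465]), 'tcp_rot': array([[-9.71626753e-01,  2.36518268e-01, -7.49307555e-04],
       [ 2.36519311e-01,  9.71624781e-01, -1.97497070e-03],
       [ 2.60929139e-04, -2.09616008e-03, -9.99997769e-01]]), 'wrist_force': array([-0.02813992,  0.22311057,  0.23020032]), 'torque': array([-0.02110711,  0.00510529,  0.00532969]), 'finger_force': 0.0, 'grip_width': 1.0004505184993513}
```

View pics/top0.png

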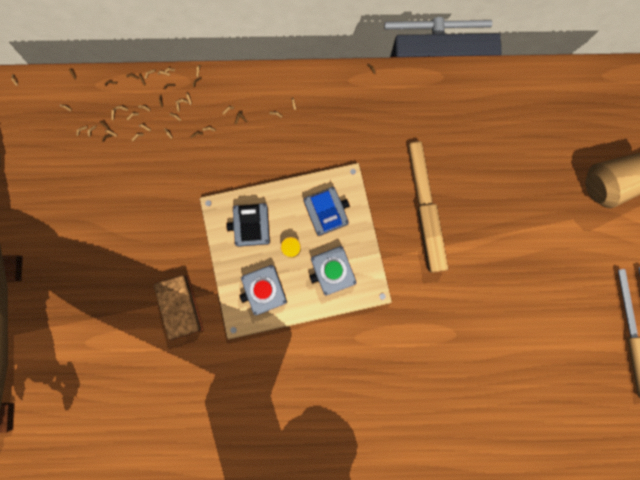

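View pics/scene0.png

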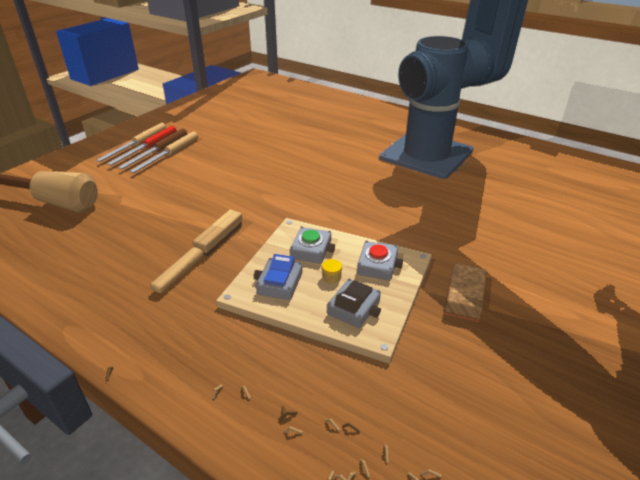

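The top view shows black at (250,222) with its bar at (248,211), blue at (325,210) with its bar at about (330,219), green at (334,270), red at (263,290) and the tin at (291,247). The scene view agrees. Next I measure these points.

```bash
cat > m.py <<'E'
from h import *
c=dict(np.load("top0.npz")); W=world(c); f=c["frame"].astype(int)
r,g,b=f[...,0],f[...,1],f[...,2]
v,u=np.mgrid[:480,:640]; box=(u>200)&(u<390)&(v>165)&(v<340)
def near(x,y,d=28): return box&(np.hypot(u-x,v-y)<d)
hi=W[...,2]>47
M={"green":near(334,270)&(g>r+40)&(g>b+40),"red":near(263,290)&(r>g+90)&(r>b+90),
"black":near(250,222)&(f.max(-1)<60)&hi,"blue":near(325,210)&(b>r+60)&(b>g+40),
"blackbar":near(249,211,10)&(f.min(-1)>140)&hi,"bluebar":near(330,219,10)&(r>120)&hi&(b>130),
"tin":near(291,247,14)&(r>150)&(b<60)}
for k,m in M.items():
    P=W[m]; print(k,m.sum(),np.median(P,0).round(1),P.min(0).round(),P.max(0).round(), "px",u[m].mean().round(1),v[m].mean().round(1))
# grey boxes + rocker: minAreaRect of points above 38mm
for k,(x,y) in {"black":(250,222),"blue":(325,210),"green":(334,270),"red":(263,290)}.items():
    m=near(x,y,32)&(W[...,2]>38); P=W[m][:,:2].astype(np.float32)
    print(k,cv2.minAreaRect(P), [np.median(W[near(x,y,32)&(abs(W[...,2]-44)<3)],0).round(1)])
for k in("black","blue"):
    m=(M[k]|M[k+"bar"]); P=W[m]; print(k,cv2.minAreaRect(P[:,:2].astype(np.float32)))
    A=np.c_[P[:,:2]-P[:,:2].mean(0),np.ones(len(P))]
b=c["frame"][165:345,195:400]; cv2.imwrite("pics/crop0.png",cv2.resize(b[...,::-1],None,fx=3.2,fy=3.2,interpolation=2))
E
python3 m.py
```

```text
green 268 [532.9  -1.   55.3] [483. -17.  46.] [550.  19. 946.] px 333.3 269.8
red 271 [500.  129.9  55.1] [483.  19.  51.] [517. 145. 946.] px 262.3 289.3
black 580 [621.8 153.   51.6] [483.  19.  47.] [660. 173. 946.] px 249.7 223.4
blue 696 [647.5  10.6  51.9] [483. -18.  40.] [682.  38. 946.] px 325.9 210.0
blackbar 53 [644.5 155.8  59.8] [641. 142.  55.] [647. 168.  65.] px 247.7 211.4
bluebar 45 [627.4   3.   60.1] [621.  -8.  56.] [633.  14.  65.] px 329.8 218.8
tin 316 [579.3  78.4  47.2] [483.  19.  14.] [601.  98. 946.] px 290.2 246.4
black ((562.6641845703125, 117.26045227050781), (236.70652770996094, 88.81368255615234), 30.49065589904785) [array([618.8, 140.4,  43.1])]
blue ((590.6188354492188, -4.215782165527344), (202.70977783203125, 84.85745239257812), 10.547826766967773) [array([647.5,  18.5,  43.3])]
green ((531.0543823242188, 4.4196014404296875), (79.36157989501953, 79.6011962890625), 20.59048080444336) [array([534.9,  -0.7,  43.7])]
red ((507.08740234375, 101.81080627441406), (83.28822326660156, 151.03765869140625), 12.800320625305176) [array([500.9, 127.8,  43.7])]
black ((561.3334350585938, 109.35939025878906), (230.6039276123047, 62.73792266845703), 33.9522590637207)
blue ((583.7817993164062, 3.804096221923828), (196.941650390625, 50.88878631591797), 5.928078651428223)
```

View pics/crop0.png

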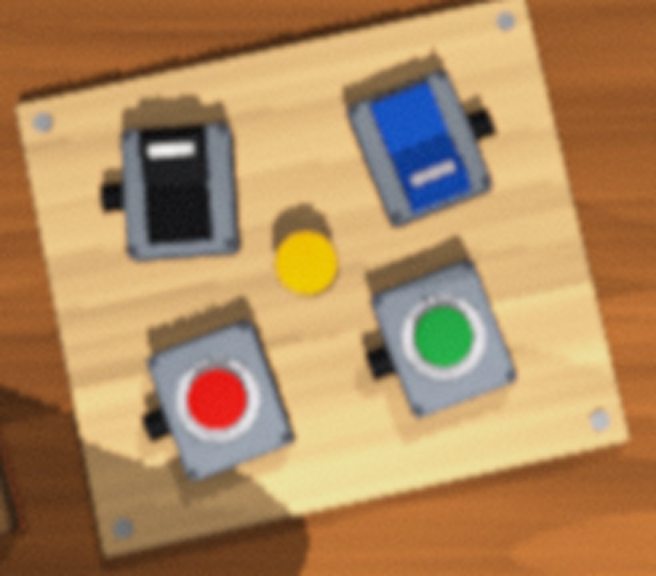

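Heights check out: bars at about 60, buttons at about 55. The bars sit at the push points. First I shut the fingers and turn the tool to suit both rockers.

Emit:
send_rows(series=[[1,[0,0,0],-0.85],[1,[0,0,0],-0.85],[1,[0,0,0],-0.85],[1,[0,0,0],-0.85],[1,[0,0,0],0]], newtons=20)

```text
time_s: 0.6
eef_pos: [124.0, 509.7, 201.8]
tcp_rot: [[-0.972, -0.234, -0.0], [-0.234, 0.972, -0.001], [0.001, -0.001, -1.0]]
wrist_force: [0.4, 0.5, -0.6]
grip_width: 0.142
finger_force: 0.0
```

```bash
cat > to.py <<'E'
from h import *
import sys
T=np.array(list(map(float,sys.argv[1:4]))); s=readout.sense()
p=np.array(s["eef_pos"]);R=np.array(s["tcp_rot"])
print("t",s["time_s"],"p",p.round(1),"F",np.round(s["wrist_force"],1),"grip",round(s["grip_width"],2),"yaw",np.degrees(np.arctan2(R[1,0],R[0,0])).round(1))
print("units",(R.T@(T-p)/40).round(3))
E
python3 to.py 645 156 110
```

```text
t 0.6 p [124.  509.7 201.8] F [ 0.4  0.5 -0.6] grip 0.14 yaw -166.5
units [-10.6   -11.639   2.301]
```

Emit:
send_rows(series=[[1,[-0.59,-0.645,0.1],0],[1,[-0.59,-0.645,0.1],0],[1,[-0.59,-0.645,0.1],0],[1,[-0.59,-0.645,0.1],0],[1,[-0.59,-0.645,0.1],0],[1,[-0.59,-0.645,0.1],0],[1,[-0.59,-0.645,0.1],0],[1,[-0.59,-0.645,0.1],0],[1,[-0.59,-0.645,0.1],0],[1,[-0.59,-0.645,0.1],0],[1,[-0.59,-0.645,0.1],0],[1,[-0.59,-0.645,0.1],0],[1,[-0.59,-0.645,0.1],0],[1,[-0.59,-0.645,0.1],0],[1,[-0.59,-0.645,0.1],0],[1,[-0.59,-0.645,0.1],0],[1,[-0.59,-0.645,0.1],0],[1,[-0.59,-0.645,0.1],0],[1,[0,0,0],0],[1,[0,0,0],0]])

```text
time_s: 2.6
eef_pos: [645.4, 157.2, 129.1]
tcp_rot: [[-0.973, -0.231, -0.003], [-0.231, 0.973, 0.0], [0.003, 0.001, -1.0]]
wrist_force: [-0.7, -0.3, 0.2]
grip_width: 0.003
finger_force: 0.0
```

```bash
python3 to.py 646 156 80; python3 - <<'E'
from h import *
c=capture("scene"); cv2.imwrite("pics/s1.png",cv2.resize(c["frame"][150:390,200:500,::-1],None,fx=2.5,fy=2.5))
E
```

```text
t 2.6 p [645.4 157.2 129.1] F [-0.7 -0.3  0.2] grip 0.0 yaw -166.7
units [-0.01  -0.034  1.228]
```

View pics/s1.png

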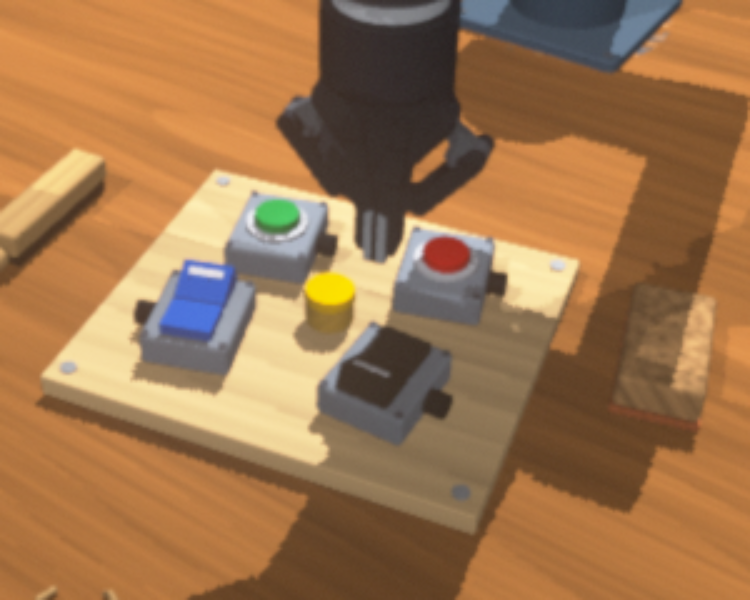

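The picture shows the shut fingers hovering at (375,255) in the crop, clear of everything, with the black rocker at (385,365) below. Now down.

Emit:
send_rows(series=[[1,[0,-0.03,0.4],0],[1,[0,0,0.4],0],[1,[0,0,0.4],0],[1,[0,0,0.1],0],[1,[0,0,0.1],0],[1,[0,0,0.1],0],[1,[0,0,0],0]])

```text
time_s: 3.35
eef_pos: [646.0, 157.0, 70.9]
tcp_rot: [[-0.972, -0.234, 0.0], [-0.234, 0.972, 0.0], [-0.0, 0.0, -1.0]]
wrist_force: [-0.5, 0.7, -0.4]
grip_width: 0.002
finger_force: 0.0
```

Emit:
send_rows(series=[[1,[0,0,0.08],0],[1,[0,0,0.08],0],[1,[0,0,0.06],0],[1,[0,0,0],0]])

```text
time_s: 3.75
eef_pos: [645.7, 156.6, 61.1]
tcp_rot: [[-0.972, -0.234, -0.001], [-0.234, 0.972, -0.0], [0.001, 0.0, -1.0]]
wrist_force: [0.7, 0.0, -0.2]
grip_width: 0.001
finger_force: 0.0
```

Emit:
send_rows(series=[[1,[0,0,0.04],0],[1,[0,0,0.04],0],[1,[0,0,0],0]])

```text
time_s: 4.05
eef_pos: [645.9, 156.6, 58.2]
tcp_rot: [[-0.972, -0.234, -0.0], [-0.234, 0.972, -0.0], [0.0, 0.0, -1.0]]
wrist_force: [0.2, -0.1, -0.4]
grip_width: 0.0
finger_force: 0.0
```

```bash
python3 to.py 646 156 80; python3 - <<'E'
from h import *
c=capture("scene"); cv2.imwrite("pics/s2.png",cv2.resize(c["frame"][220:370,260:460,::-1],None,fx=4,fy=4))
E
```

```text
t 4.05 p [645.9 156.6  58.2] F [ 0.2 -0.1 -0.4] grip 0.0 yaw -166.5
units [ 0.001 -0.016 -0.546]
```

View pics/s2.png

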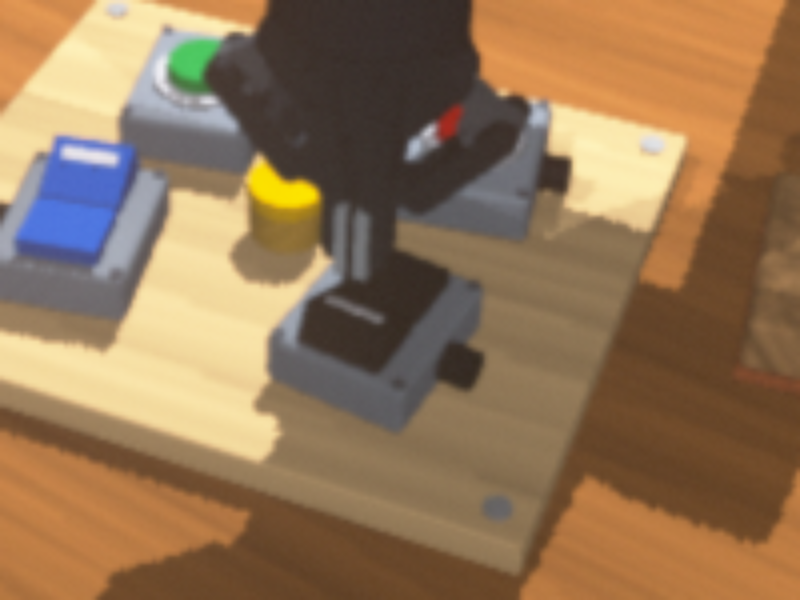

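```bash
python3 - <<'E'
from h import *
c=capture("scene"); np.savez("s2.npz",**c); W=world(c)
f=240/np.tan(np.radians(c["fovy"])/2); print(c["cx"],c["cy"],np.load("top0.npz")["cx"],np.load("top0.npz")["cy"])
for X in([646,156.6,47],[646,156.6,100],[644.5,155.8,60]):
    q=np.array(c["R"])@X+c["t"]; print(q.round(0),(f*q[:2]/q[2]+[c["cx"],c["cy"]]).round(1))
for u,v in((349,288),(349,280),(350,297),(348,297),(372,289),(277,259),(311,237)): print(u,v,W[v,u].round(1),c["frame"][v,u])
t=capture("top"); cv2.imwrite("pics/t2.png",cv2.resize(t["frame"][165:345,195:400,::-1],None,fx=3.2,fy=3.2))
T=world(t)
s0=dict(np.load("scene0.npz"));W0=world(s0)
for u,v in((348,297),(283,258),(310,237),(378,248)):print("scene0",u,v,W0[v,u].round(1),s0["frame"][v,u])
E
```

```text
316.8183899725602 242.1726860778732 321.3595888583083 240.93794437042166
[ 51. 103. 837.] [347.7 304.1]
[ 51.  61. 805.] [348.8 280.2]
[ 51.  91. 830.] [348.  297.7]
349 288 [656.1 163.5  94.3] [116 115 118]
349 280 [655.2 162.3 110. ] [116 116 117]
350 297 [639.5 156.6  58.1] [114 108 108]
348 297 [644.  155.4  61. ] [119 113 112]
372 289 [588.3 169.9  44.3] [75 70 68]
277 259 [630.1  -5.2  57.4] [202 199 221]
311 237 [671.1 101.3 177.9] [73 94 61]
scene0 348 297 [645.3 156.2  62.4] [191 184 187]
scene0 283 258 [625.6   5.3  61.6] [211 206 214]
scene0 310 237 [540.6   4.3  56.3] [ 77 182  93]
scene0 378 248 [493.9 127.5  54.5] [237  60  43]
```

View pics/t2.png

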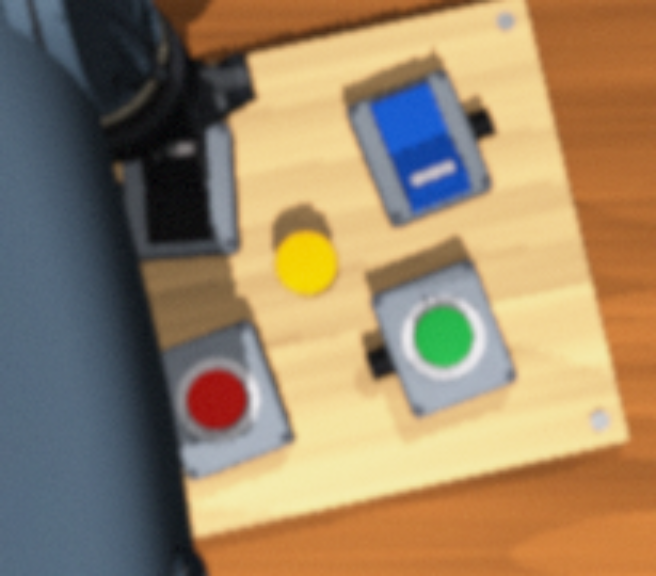

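The pictures show the black rocker unmoved, with its bar still visible at (348,297). The visible fingertips end at about (349,290), which the depth image puts at z≈90. The reported TCP would put them at z≈47. So the true tip is higher than reported, and zero force agrees. I measure this offset before going on.

```bash
python3 - <<'E'
from h import *
c=dict(np.load("s2.npz")); W=world(c); s0=dict(np.load("scene0.npz"))
for v in range(262,300,2): print(v,W[v,345].round(0),W[v,349].round(0),W[v,353].round(0),c["frame"][v,349])
m=(abs(c["range_z"]-s0["range_z"])>12)&(s0["range_z"]>0)&(abs(W[...,0]-646)<25)&(abs(W[...,1]-157)<30)&(W[...,2]>0)
print(np.percentile(W[m][:,2],[0,1,3,10]))
print(readout.sense())
E
```

```text
262 [658. 156. 146.] [642. 153. 133.] [658. 169. 152.] [59 49 44]
264 [659. 156. 143.] [645. 155. 133.] [655. 168. 145.] [60 51 46]
266 [658. 155. 137.] [657. 162. 139.] [656. 168. 142.] [60 50 44]
268 [658. 156. 133.] [657. 163. 136.] [657. 169. 139.] [59 50 46]
270 [658. 156. 129.] [657. 162. 132.] [656. 169. 134.] [62 52 48]
272 [657. 155. 124.] [653. 160. 124.] [655. 168. 129.] [89 85 84]
274 [657. 155. 120.] [656. 162. 123.] [650. 166. 121.] [109 107 109]
276 [659. 157. 118.] [655. 162. 118.] [650. 166. 117.] [113 112 115]
278 [657. 156. 112.] [654. 161. 113.] [649. 166. 112.] [111 111 113]
280 [657. 156. 108.] [655. 162. 110.] [651. 167. 109.] [116 116 117]
282 [657. 156. 104.] [655. 163. 106.] [649. 166. 103.] [118 118 121]
284 [657. 156. 100.] [655. 163. 102.] [651. 168. 101.] [118 119 119]
286 [657. 156.  96.] [657. 164.  99.] [651. 168.  97.] [117 118 120]
288 [657. 157.  92.] [656. 163.  94.] [609. 144.  49.] [116 115 118]
290 [623. 136.  50.] [619. 142.  51.] [616. 148.  51.] [69 60 56]
292 [629. 140.  53.] [623. 144.  50.] [619. 150.  50.] [58 47 39]
294 [636. 145.  56.]
[... 344 characters left out ...]
   1.02135809e-03, -5.66154057e+00]), 'dq': array([ 0.01832669, -0.09404828,  0.01477171,  0.02030897,  0.05324128,
        0.00455089]), 'effort': array([-3.89041408e-03, -4.77486920e+01,  3.18566895e+01,  4.26420593e-03,
       -4.59969542e-04,  2.54754178e-05]), 'eef_pos': array([646.10540513, 156.69240723,  58.57413345]), 'tcp_rot': array([[-9.72297166e-01, -2.33748178e-01,  1.06538855e-04],
       [-2.33748176e-01,  9.72297171e-01,  3.26956418e-05],
       [-1.11229974e-04,  6.88661687e-06, -9.99999994e-01]]), 'wrist_force': array([ 0.99441801, -0.89172016,  1.09333596]), 'torque': array([-0.02451929, -0.01523669,  0.00623657]), 'finger_force': 0.0, 'grip_width': -0.0023801975892380777}
```

The xy agrees: the finger front face is at x≈657, y≈160, as expected. The real tip is at z≈89, about 42 mm above what the reported TCP implies. I go down by the camera's height and watch the force.

Emit:
send_rows(series=[[1,[0,0,0.2],0],[1,[0,0,0.2],0],[1,[0,0,0.1],0],[1,[0,0,0],0]])

```text
time_s: 4.6
eef_pos: [644.8, 156.5, 36.6]
tcp_rot: [[-0.972, -0.234, -0.003], [-0.234, 0.972, -0.0], [0.003, 0.0, -1.0]]
wrist_force: [-0.0, -0.1, 0.6]
grip_width: -0.002
finger_force: 0.0
```

Emit:
send_rows(series=[[1,[0,0,0.1],0],[1,[0,0,0.1],0],[1,[0,0,0],0]])

```text
time_s: 4.9
eef_pos: [647.1, 156.8, 31.0]
tcp_rot: [[-0.972, -0.234, 0.002], [-0.234, 0.972, 0.0], [-0.002, -0.0, -1.0]]
wrist_force: [1.5, 0.6, 0.6]
grip_width: -0.004
finger_force: 0.4
```

Emit:
send_rows(series=[[1,[0,0,0.08],0],[1,[0,0,0.07],0],[1,[0,0,0],0]])

```text
time_s: 5.2
eef_pos: [646.0, 156.6, 24.2]
tcp_rot: [[-0.972, -0.234, -0.0], [-0.234, 0.972, -0.0], [0.0, 0.0, -1.0]]
wrist_force: [1.8, -1.0, 2.1]
grip_width: 0.0
finger_force: 1.0
```

Emit:
send_rows(series=[[1,[0,0,0.05],0],[1,[0,0,0.05],0],[1,[0,0,0],0]])

```text
time_s: 5.5
eef_pos: [646.1, 156.7, 22.2]
tcp_rot: [[-0.972, -0.234, 0.001], [-0.234, 0.972, -0.0], [-0.001, -0.0, -1.0]]
wrist_force: [-1.3, -1.3, 8.6]
grip_width: 0.004
finger_force: 3.9
```

```bash
python3 to.py 646 156 20; cat > look.py <<'E'
from h import *
c=capture("scene"); W=world(c); s0=dict(np.load("scene0.npz")); f=c["frame"].astype(int)
for n,(x,y) in {"black":(644.5,155.8),"blue":(627.4,3)}.items():
    d=np.hypot(W[...,0]-x,W[...,1]-y); m=(d<13)&(W[...,2]>35)&(W[...,2]<70)&(f.min(-1)>(95 if n=="black" else 160))
    print(n,m.sum(),np.median(W[m],0).round(1) if m.any() else "")
E
python3 look.py
```

```text
t 5.5 p [646.1 156.7  22.2] F [-1.3 -1.3  8.6] grip 0.0 yaw -166.5
units [ 0.007 -0.016  0.055]
black 35 [655.1 160.5  59.1]
blue 47 [625.8   2.5  59.8]
```

The force is rising as it would at the hard stop. One more small push, then lift and check.

Emit:
send_rows(series=[[1,[0,0,0.05],0],[1,[0,0,0.03],0],[1,[0,0,0],0]])

```text
time_s: 5.85
eef_pos: [646.3, 156.7, 22.1]
tcp_rot: [[-0.972, -0.234, 0.002], [-0.234, 0.972, -0.0], [-0.002, -0.001, -1.0]]
wrist_force: [-4.7, 0.2, 17.5]
grip_width: 0.005
finger_force: 8.7
```

Emit:
send_rows(series=[[1,[0,0,-0.4],0],[1,[0,0,-0.7],0],[1,[0,0,-0.7],0],[1,[0,0,0],0]])

```text
time_s: 6.25
eef_pos: [648.3, 157.1, 94.1]
tcp_rot: [[-0.972, -0.234, 0.007], [-0.234, 0.972, 0.001], [-0.007, -0.001, -1.0]]
wrist_force: [0.1, 0.7, 1.6]
grip_width: 0.003
finger_force: 0.0
```

```bash
python3 look.py; python3 to.py 626 3 84
```

```text
black 45 [645.2 156.   50.7]
blue 44 [626.8   2.8  60.2]
t 6.3 p [647.3 157.   91.6] F [ 0.3 -0.4  0. ] grip -0.0 yaw -166.5
units [ 1.418 -3.618  0.186]
```

Black is at 50.7 mm and level, so it is fully over. The contact-to-stop reading is TCP z≈22. Next, blue.

Emit:
send_rows(series=[[1,[0.24,-0.6,0],0],[1,[0.24,-0.6,0],0],[1,[0.24,-0.6,0],0],[1,[0.24,-0.6,0],0],[1,[0.24,-0.6,0],0],[1,[0.24,-0.62,0],0],[1,[0,0,0],0],[1,[0,0,0.4],0],[1,[0,0,0.4],0],[1,[0,0,0.2],0],[1,[0,0,0],0]])

```text
time_s: 7.4
eef_pos: [621.4, 3.3, 46.1]
tcp_rot: [[-0.972, -0.234, -0.006], [-0.234, 0.972, 0.001], [0.006, 0.002, -1.0]]
wrist_force: [-0.2, -0.9, -0.3]
grip_width: -0.0
finger_force: 0.0
```

```bash
python3 to.py 625 2 36
```

```text
t 7.4 p [621.4   3.3  46.1] F [-0.2 -0.9 -0.3] grip -0.0 yaw -166.4
units [-0.081 -0.052  0.251]
```

Emit:
send_rows(series=[[1,[-0.06,-0.04,0],0],[1,[0,0,0],0],[1,[0,0,0.1],0],[1,[0,0,0.1],0],[1,[0,0,0.1],0],[1,[0,0,0.1],0],[1,[0,0,0.06],0],[1,[0,0,0.06],0],[1,[0,0,0],0]])

```text
time_s: 8.3
eef_pos: [626.4, 1.4, 28.1]
tcp_rot: [[-0.972, -0.234, -0.0], [-0.234, 0.972, 0.0], [0.0, 0.0, -1.0]]
wrist_force: [-1.1, -0.1, 0.2]
grip_width: 0.0
finger_force: 0.2
```

Emit:
send_rows(series=[[1,[0,0,0.05],0],[1,[0,0,0.05],0],[1,[0,0,0],0]])

```text
time_s: 8.6
eef_pos: [626.8, 1.4, 24.3]
tcp_rot: [[-0.972, -0.234, 0.0], [-0.234, 0.972, -0.0], [-0.0, -0.0, -1.0]]
wrist_force: [-1.2, -0.3, 0.7]
grip_width: 0.001
finger_force: 0.4
```

Emit:
send_rows(series=[[1,[0,0,0.06],0],[1,[0,0,0.05],0],[1,[0,0,0.05],0],[1,[0,0,0],0]])

```text
time_s: 9.0
eef_pos: [627.0, 1.4, 22.1]
tcp_rot: [[-0.972, -0.234, 0.002], [-0.234, 0.972, -0.001], [-0.002, -0.001, -1.0]]
wrist_force: [-7.0, -0.3, 15.7]
grip_width: 0.006
finger_force: 7.8
```

Emit:
send_rows(series=[[1,[0,0,-0.4],0],[1,[0,0,-0.7],0],[1,[0,0,-0.7],0],[1,[0,0,0],0],[1,[0,0,0],0]])

```text
time_s: 9.5
eef_pos: [627.5, 1.6, 90.7]
tcp_rot: [[-0.972, -0.234, 0.002], [-0.234, 0.972, 0.0], [-0.002, -0.0, -1.0]]
wrist_force: [0.3, -0.9, -0.2]
grip_width: 0.0
finger_force: 0.0
```

```bash
python3 look.py; python3 to.py 533 -0.5 38; python3 - <<'E'
from h import *
c=capture("scene");W=world(c);f=c["frame"].astype(int);r,g,b=f[...,0],f[...,1],f[...,2]
m=(g>r+40)&(g>b+40)&(W[...,2]<70)&(W[...,2]>40)&(abs(W[...,0]-535)<40);print(m.sum(),np.median(W[m],0))
E
```

```text
black 43 [645.6 156.4  51. ]
blue 37 [6.238e+02 3.000e-01 5.060e+01]
t 9.55 p [626.5   1.6  89.2] F [-0.6 -1.  -1.1] grip -0.0 yaw -166.5
units [2.283 0.495 1.281]
157 [533.07464079   0.78942735  54.81137137]
```

Blue is fully over at 50.6 mm and black is still over. Next, green, measured at (533, 0): first contact should be at TCP z≈27 and fully in at ≈20.

Emit:
send_rows(series=[[1,[0.57,0.124,0],0],[1,[0.57,0.124,0],0],[1,[0.57,0.124,0],0],[1,[0.57,0.124,0],0],[1,[0,0,0],0],[1,[0,0,0.4],0],[1,[0,0,0.4],0],[1,[0,0,0.4],0],[1,[0,0,0],0],[1,[0,0,0],0]])

```text
time_s: 10.6
eef_pos: [532.6, -0.4, 41.0]
tcp_rot: [[-0.972, -0.234, -0.002], [-0.234, 0.972, 0.0], [0.002, 0.001, -1.0]]
wrist_force: [0.8, 0.5, 0.6]
grip_width: 0.0
finger_force: 0.0
```

```bash
python3 to.py 533 0 20
```

```text
t 10.6 p [ 5.326e+02 -4.000e-01  4.100e+01] F [0.8 0.5 0.6] grip 0.0 yaw -166.5
units [-0.013  0.008  0.524]
```

Emit:
send_rows(series=[[1,[0,0,0.15],0],[1,[0,0,0.1],0],[1,[0,0,0.1],0],[1,[0,0,0.1],0],[1,[0,0,0.08],0],[1,[0,0,0.04],0],[1,[0,0,0],0]])

```text
time_s: 11.3
eef_pos: [533.7, -0.6, 20.3]
tcp_rot: [[-0.972, -0.234, 0.001], [-0.234, 0.972, -0.0], [-0.001, -0.0, -1.0]]
wrist_force: [-0.9, 0.6, 5.3]
grip_width: -0.0
finger_force: 2.4
```

Nearly in. I press to the stop and hold, then release.

Emit:
send_rows(series=[[1,[0,0,0.05],0],[1,[0,0,0.04],0],[1,[0,0,0],0],[1,[0,0,0],0],[1,[0,0,0],0]])

```text
time_s: 11.8
eef_pos: [533.9, -0.7, 20.1]
tcp_rot: [[-0.972, -0.234, 0.002], [-0.234, 0.972, -0.001], [-0.002, -0.001, -1.0]]
wrist_force: [-6.3, 1.3, 19.0]
grip_width: -0.002
finger_force: 9.3
```

Emit:
send_rows(series=[[1,[0,0,-0.3],0],[1,[0,0,-0.7],0],[1,[0,0,-0.7],0],[1,[0,0,-0.7],0],[1,[0,0,-0.7],0],[1,[0,0,0],0],[1,[0,0,0],0]])

```text
time_s: 12.5
eef_pos: [533.9, -0.7, 140.1]
tcp_rot: [[-0.972, -0.234, 0.001], [-0.234, 0.972, -0.0], [-0.001, -0.0, -1.0]]
wrist_force: [-0.2, -0.5, -0.6]
grip_width: -0.005
finger_force: 0.0
```

```bash
python3 look.py; python3 - <<'E'
from h import *
c=capture("scene");W=world(c);f=c["frame"].astype(int);r,g,b=f[...,0],f[...,1],f[...,2]
m=(g>r+40)&(g>b+40)&(W[...,2]<70)&(W[...,2]>40)&(abs(W[...,0]-535)<40);print("green",m.sum(),np.median(W[m],0))
cv2.imwrite("pics/end.png",c["frame"][...,::-1])
E
```

```text
black 42 [645.2 155.1  50.6]
blue 29 [625.3  -0.7  50.7]
green 165 [5.33303443e+02 1.14345282e-01 5.48347879e+01]
```

View pics/end.png

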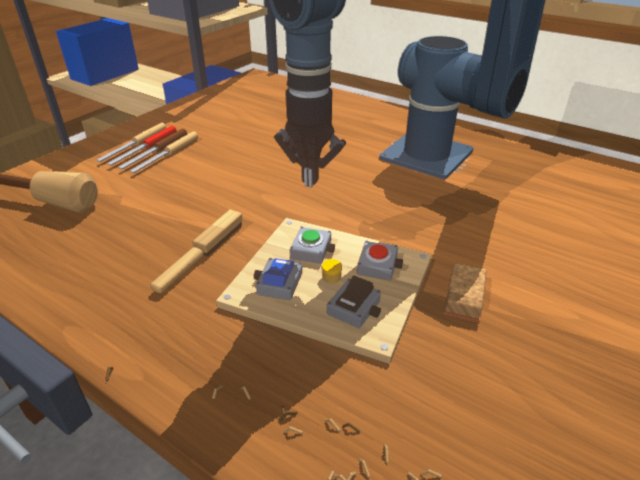

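The final picture shows both rockers over (bars at about (350,298) and (280,263)), green back out at (311,237), and red, tin, block and brush where they were. The arm is clear, so I hand the job in.

```bash
python3 -c "
from plant import job
print(job.finish_job())"
```

```text
the job is handed in; nothing more can be done
None
```

The job is handed in: black mains, then blue air-gate, were pushed fully over (both measured level at about 51 mm), then green start was pressed to its stop and came back out, with the red button, tin, block and brush looking undisturbed in the final picture and about 12.5 s on the robot's clock; no verdict was returned.

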